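# Refit the battery cover of a watering controller

### The arm

A 7-joint arm with a two-finger parallel gripper is mounted at the origin on a cart in front of the work surface, level with it; the furniture and walls round the work are solid. World frame = base frame: x ahead of the robot, y to its left, z up, the work surface at z = 0. Lengths are in mm, angles in rad, forces in N, time in s.
With the tool pointing down it reaches from about 350 to 900 mm from the base axis. Payload 19.9 kg.
Tool frame: the origin (TCP) lies at the very end of the fingers, on their centre line; the grasp point (between the pads) lies r.tcp_to_grasp behind it (r.tcp_to_grasp is the distance from the TCP to the grasp point, in mm); z points along the fingers, y is the line along which they close (so a half turn about z gives the same grasp; the last joint's range is limited). The gripper opens to 85 mm and grips with 20 to 120 N. Pads are 22 mm wide; open, the fingers measure 114 mm over their backs; the gripper's body (76 mm by 85 mm) begins 54 mm behind the grasp point. The pads swing forward as they close: fully open they stand 13 mm farther back than shut.
Start: joints at [1.083, 0.417, -0.01, 1.614, 0.005, 1.111, -0.053], TCP at [270.044, -563.629, 231.26] pointing down, gripper open.
Joint ranges: [-2.81, 2.81], [-0.39, 2.02], [-1.27, 1.25], [0.06, 2.57], [-1.19, 4.33], [0.19, 2], [-2.82, 2.82]. Speed limits (rad/s): [1.89, 1.89, 2.39, 2.39, 3.01, 3.01, 3.01].

### API

Orientations are given as a unit quaternion [x, y, z, w].
In Python, from station import r gives the robot as it stands.
- The arm moves only by the tool play_rows, never from a script. Its argument "rows" is a list of rows, each an object with "rot": the turn, a rotation vector about the tool's x, y, z in rad, a list of three; "slide": the shift along the tool's x, y, z in mm, a list of three; "gripper": the opening, from 0 (shut) to 1 (fully open). A call has 1 to 20 rows; each row is the pose to reach, as a shift and turn from the pose commanded when the call began, along the tool's axes at that moment; what a row does not reach only later rows make up. A row lasts 1/10 s, in which the tool goes at most 50 mm and 8.59 degrees, less where a joint would pass 70% of its speed; a pose out of reach is approached as far as the arm can. A call with a gripper value outside its range is refused whole. The fingers move at their own pace and stop on an object; the grip force is fixed at half the most. Time passes only in rows, so rows that repeat a pose let the fingers close. It gives the time, the measured TCP pose, the force, the opening and the grip force at its end, in the units of the state.
- r.sense(): the state, without advancing time (a new reading comes with each control period).
- r.snapshot(name): name is "scene" or "top"; returns a dict with "img" (384x512x3 uint8, blue, green, red), "camera_matrix" (3x3 intrinsics, pixels), "dist" ([k1, k2, p1, p2, k3] as OpenCV has them; the pictures are not rectified), "R" (3x3) and "t" (3): a world point X has camera coordinates R X + t. Camera axes: x right, y down, z forward; pixel columns grow to the right and rows downward; lengths in mm; the calibration is good to about 2 mm. A picture is of the moment at which its call begins. There is no depth.
- r.sign_off(): hands the job in; it is judged then, once.
The state is a dict: "time_s": time; "q": joint angles; "qvel": joint speeds; "joint_efforts": joint torques, N m; "tcp_pos": TCP position; "tcp_rot": TCP orientation; "contact_force": force on the tool from outside, world axes, zero at the start; "ft_torque": the same for the moment, N m; "opening": finger opening in mm; "finger_force": force on a finger pad.
Only numpy, scipy, OpenCV 4.12 (cv2) and the standard library are available. Lean on these libraries where they do the work, as an engineer would, in place of code of your own. Each camera call takes 0.05 s, during which the arm holds its last target. There are 200 camera calls.

### The job

Put the blue battery cover back on the white watering controller. With the cover tilted, rear edge raised, hook its front lip under the bridge of the battery bay and draw it in, gently, until you feel the lip bed firmly against the hidden rubber seal; then pivot the rear down and press it slowly until it snaps flat under the orange catch. Use light force throughout (keep it near 10 N), and leave the other things alone.

Things in the scene. Friction and masses are not known exactly. Their poses are not given: they have to be found in the camera images.
- controller: White watering controller, a fixed case 170 x 100 x 45 mm screwed to the counter, with an open battery bay in its top. Origin at the middle of its underside; x points from its front (display, slot) to its rear (catch, outlets), z up.
- bay_home (a point): Middle of the bay, 36 mm above the controller's origin, same axes; the underside centre of the fitted cover lies within 3 mm of it along x. In this frame: bay walls at y = +-32 mm (the cover has 2 mm play each side) and, at the rear, x = 62.5 mm; ledges along the sides and the rear carry the cover's plate at z = 4 mm; case top z = 9 mm; battery cells lie below z = -9 mm.
- slot_mouth (a point): Middle of the lower edge of the bridge across the front of the bay: x = -57, z = 5.5 mm in the frame of bay_home; the bridge's top is flush with the case. The slot runs from here forward (-x) under the bridge to the seal; it is 54 mm wide and open below.
- seal: Holder of the hard black rubber seal at the end of the slot; its frame is the controller's. The seal is hidden under the bridge: its face stands anywhere 4 to 10 mm forward of the bridge's edge (x = -61 to -67 mm), not measured, so it must be felt. Draw the lip against it slowly; 4 to 10 N is right, over 15 N harms it.
- catch (a joint): Orange sprung catch, 18 mm wide, in the middle of the bay's rear side: 0 m at rest, up to 0.011 pushed back (+x). Springs back with 2 N plus 0.25 N per mm. The cover's rear edge slides down its ramp and snaps under it; pressing the thumb pad with about 4 to 10 N does it. Press slowly: the cover drops the last 3 mm on to the ledges.
- catch_nose (a point): Upper end of the catch's slippery 45 degree ramp, at rest x = 62, z = 16 mm in the frame of bay_home (7 mm above the case top); the ramp falls to x = 53.5, z = 7.5 mm. It moves with the catch.
- cover_rib (a point): Centre (half-way up) of the finger rib in the middle of the loose blue battery cover; grasp here. The rib is 28 mm long (x), 16 mm wide (y) and stands 18 mm above the plate, to 9 mm above this point. x points from the cover's lip to its rear edge, z up. This point is 18 mm above the cover's underside.
- cover: The cover, about 60 g, lying right way up. Origin at its underside centre, axes as cover_rib. Plate x +-50, y +-30, z 4 to 9 mm; thin rear edge out to x = 58, z 4 to 6.5 mm. Hook it tilted 10 to 20 degrees, lip low, rear high: steeper, the plate's upper front corner strikes the bridge first. Over 25 N on cover or case is too much.
- cover_lip (a point): Middle of the tip of the cover's front lip: x = -64, z = 2 mm in the cover's frame. The lip is 36 mm wide (y), 4 mm thick (z 0 to 4) and stands 14 mm out in front of the plate.
- cover_pad (a point): Middle of the ribbed black thumb pad (24 x 32 mm) on the cover's upper face near its rear edge: x = 35, z = 9 mm in the cover's frame. Press here, straight down.
- stapler_1: Bystander, to be left alone: orange and black stapler; origin at the middle of its underside.
- timer: Bystander, to be left alone: white plug-in timer with a round dial; origin at the middle of its underside.
- tape: Bystander, to be left alone: small roll of black tape; origin at the middle of its underside.
- bottle: Bystander, to be left alone: white bottle with a blue label, standing; origin at the middle of its underside.
- meter: Bystander, to be left alone: green pen meter; origin at the middle of its underside.
Things that resemble listed ones, but are neither listed nor needed, are in the scene too. Of the things that look like the cover, take the one that is farthest to the robot's right at the start.

How it is judged:
By the outcome, as a careful person would: the job done as asked, in the order asked, and still so for the second after the job is handed in, with the robot touching nothing.
It also fails if it takes over 54 s, if anything falls off the work surface, if the arm or the gripper's body presses on something with over 40 N, if the wrist force passes 120 N, or if a joint passes its speed limit or range.

## Working session

There is one attempt and no reset: what is moved stays moved. The work goes in short steps, Python scripts to look and compute and a tool call to move; the robot and the scene stay as the last step left them, time stands still between calls to the robot, and variables do not carry over. Pictures are saved under pics/ and viewed, at most 10 in all, crops included, and the job is handed in when it is done.

Besides the shell and the picture viewer there is one more tool, called as name(argument=value, ...) on one line, values as JSON. play_rows: Moves the arm, as the interface text tells. Its arguments: {"type":"object","properties":{"rows":{"type":"array"}},"required":["rows"]}

```bash
mkdir -p pics; ls
python3 - <<'E'
from station import r
import cv2,pickle
d={n:r.snapshot(n) for n in("scene","top")}
pickle.dump(d,open('s0.pkl','wb'))
for n in d: cv2.imwrite(f'pics/{n}0.png',d[n]["img"]); print(n,d[n]["camera_matrix"].tolist(),d[n]["dist"],d[n]["R"],d[n]["t"])
print(r.sense(),r.tcp_to_grasp)
E
```

```text
pics
scene [[473.3683723670044, 0.0, 257.2995000288186], [0.0, 473.3683723670044, 188.49483163569948], [0.0, 0.0, 1.0]] [-0.0090387  0.         0.         0.         0.       ] [[ 0.86051148 -0.5093453  -0.0093465 ]
 [-0.20841846 -0.33525202 -0.91878606]
 [ 0.46484593  0.79257394 -0.39464517]] [-471.60541671  145.72542226 1371.36855413]
top [[353.37159835362723, 0.0, 250.6589691586277], [0.0, 353.37159835362723, 187.66753421051527], [0.0, 0.0, 1.0]] [-0.06470614  0.          0.          0.          0.        ] [[ 2.77702423e-02 -9.99614328e-01 -9.02148943e-05]
 [-9.88435287e-01 -2.74462181e-02 -1.49138823e-01]
 [ 1.49078829e-01  4.23079285e-03 -9.88816264e-01]] [ -61.92087154  535.48787463 1275.74346342]
{'time_s': 0.1, 'q': array([ 1.08247975,  0.41791341, -0.01027383,  1.61410924,  0.0047425 ,
        1.11070272, -0.0530182 ]), 'qvel': array([ 0.00112585, -0.00055705,  0.00030777, -0.00121102,  0.00092924,
        0.00022632, -0.00213228]), 'joint_efforts': array([ 2.18691193e-04, -8.65820360e+01,  6.79957084e-01, -4.35636699e+01,
        1.92470796e-02,  4.87003286e-03, -9.40650864e-06]), 'tcp_pos': array([ 269.89159798, -563.37761363,  230.72551436]), 'tcp_rot': array([ 9.75149837e-01,  2.21545675e-01, -1.88524488e-04, -5.22807170e-04]), 'contact_force': array([0.0606478 , 0.03366941, 0.69516221]), 'ft_torque': array([ 0.02988933,  0.02810364, -0.01900465]), 'finger_force': 0.0, 'opening': 85.61700544213286} 18.700000000000003
```

View pics/top0.png

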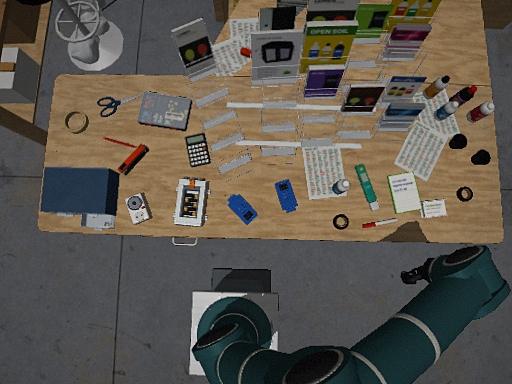

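View pics/scene0.png

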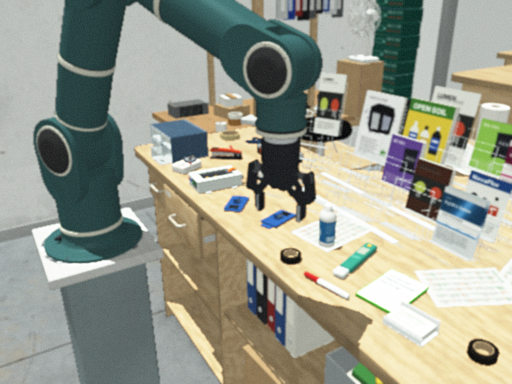

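Candidates for the cover in the top view: blue piece at (286,195), blue piece at (242,208), and much less like it the navy box at (79,190) and the bottle label at (341,186). The robot's right is the image's right, so I choose (286,195). A close crop will check this and the direction of the controller at (191,202).

```bash
cat > h.py <<'E'
import numpy as np,cv2,pickle
def ray(s,px):
    p=cv2.undistortPoints(np.float64(px).reshape(-1,1,2),s["camera_matrix"],s["dist"]).reshape(-1,2)
    d=np.c_[p,np.ones(len(p))]@s["R"]; return -s["R"].T@s["t"],d
def onz(s,px,z):
    c,d=ray(s,px); return c+d*((z-c[2])/d[:,2])[:,None]
def proj(s,X):
    return cv2.projectPoints(np.float64(X).reshape(-1,1,3),cv2.Rodrigues(s["R"])[0],s["t"],s["camera_matrix"],s["dist"])[0].reshape(-1,2)
E
python3 - <<'E'
from h import *
d=pickle.load(open('s0.pkl','rb'));s=d["top"];im=s["img"]
c=cv2.resize(im[165:240,165:315],None,fx=5,fy=5,interpolation=cv2.INTER_CUBIC)
e=cv2.resize(d["scene"]["img"][150:240,170:310],None,fx=5,fy=5,interpolation=cv2.INTER_CUBIC)[:, :750]
cv2.imwrite('pics/c0.png',c);cv2.imwrite('pics/c1.png',e)
h=cv2.cvtColor(im,cv2.COLOR_BGR2HSV)
m=cv2.inRange(h,(100,120,60),(125,255,255));m[:, :220]=0;m[:,310:]=0;m[:170]=0;m[230:]=0
for q in cv2.findContours(m,0,2)[0]:
    if cv2.contourArea(q)>100:
        b=cv2.minAreaRect(q);bx=cv2.boxPoints(b);print(b,onz(s,bx,6).round(1).tolist())
w=cv2.inRange(h,(0,0,150),(180,60,255));w[:, :165]=0;w[:,215:]=0;w[:170]=0;w[235:]=0
for q in cv2.findContours(w,0,2)[0]:
    if cv2.contourArea(q)>150:
        b=cv2.minAreaRect(q);bx=cv2.boxPoints(b);print('W',b,onz(s,bx,45).round(1).tolist())
E
```

```text
((241.00001525878906, 208.0), (31.11269760131836, 15.55634880065918), 45.0) [[482.4, 50.9, 6.0], [525.8, 10.5, 6.0], [444.1, -75.5, 6.0], [401.5, -35.1, 6.0]]
((286.1499938964844, 195.95001220703125), (31.62277603149414, 15.495161056518555), 71.56504821777344) [[561.1, -135.0, 6.0], [581.8, -191.1, 6.0], [467.3, -230.5, 6.0], [447.2, -175.0, 6.0]]
W ((188.4642333984375, 201.9766387939453), (28.197534561157227, 45.467567443847656), 6.581944942474365) [[397.4, 238.3, 45.0], [566.0, 228.9, 45.0], [556.6, 123.4, 45.0], [388.7, 134.7, 45.0]]
```

View pics/c0.png

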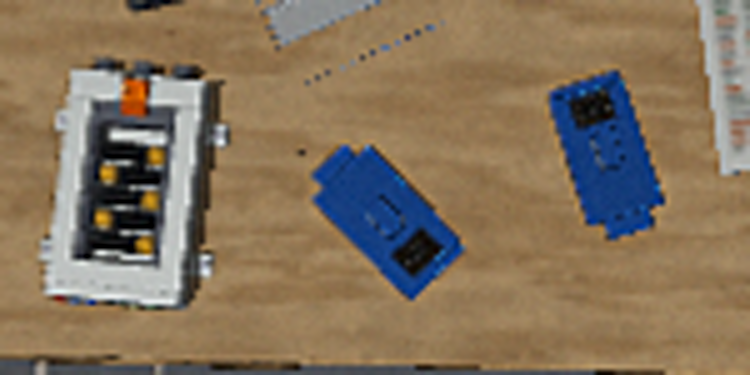

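View pics/c1.png

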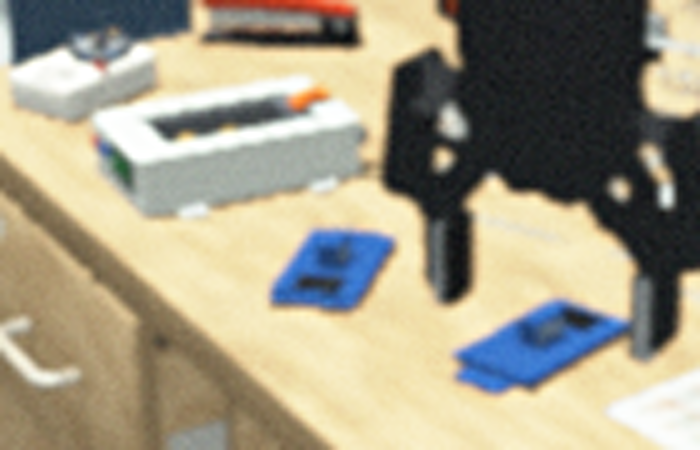

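The crop shows (286,195), the right-hand blue piece, with the pad at the far end and the lip toward the robot. The controller has its orange catch at the far end. Next I'll refine the poses from edge profiles.

Run:
```python
from h import *
d=pickle.load(open('s0.pkl','rb'))
def samp(s,X):
    p=proj(s,X).astype(np.float32); im=cv2.GaussianBlur(s["img"],(0,0),0.5).astype(np.float32)
    return cv2.remap(im,p[:,0].reshape(-1,1),p[:,1].reshape(-1,1),cv2.INTER_LINEAR).reshape(-1,3)
for n in d:
    s=d[n];print(n,'cam',(-s["R"].T@s["t"]).round(0))
a=np.radians(-3.2);ux=np.array([np.cos(a),np.sin(a),0]);uy=np.array([-np.sin(a),np.cos(a),0]);c=np.array([477,181,45.])
for n in d:
    s=d[n];g=lambda X:samp(s,X).mean(1)
    u=np.arange(-66,67,2.)
    for lo,hi in((-50,-20),(-20,15),(15,45)):
        print(n,'y',lo,[int(np.mean([0])+g(np.array([c+x*ux+y*uy for x in np.arange(lo,hi,3)])).mean()) for y in u])
    u=np.arange(-100,101,2.)
    for lo,hi in((-45,-35),(-28,-12),(12,28),(35,45)):
        print(n,'x',lo,[int(g(np.array([c+x*ux+y*uy for y in np.arange(lo,hi,3)])).mean()) for x in u])
# orange
    h=cv2.cvtColor(s["img"],cv2.COLOR_BGR2HSV);m=cv2.inRange(h,(5,150,120),(20,255,255))
    for q in cv2.findContours(m,0,2)[0]:
        if cv2.contourArea(q)>8: print('or',cv2.minAreaRect(q))
s=d["top"];h=cv2.cvtColor(s["img"],cv2.COLOR_BGR2HSV)
k=6;B=cv2.resize(s["img"],None,fx=k,fy=k,interpolation=cv2.INTER_CUBIC);h=cv2.cvtColor(B,cv2.COLOR_BGR2HSV)
m=cv2.inRange(h,(100,110,50),(125,255,255))
for q in cv2.findContours(m,0,2)[0]:
    if cv2.contourArea(q)>100*k*k and cv2.boundingRect(q)[0]>220*k:
        f=lambda p:(np.array(p)+.5)/k-.5
        b=cv2.minAreaRect(q);M=cv2.moments(q);ce=f([M['m10']/M['m00'],M['m01']/M['m00']])
        print(onz(s,f(cv2.boxPoints(b)),7).round(1).tolist(),'centroid',ce,onz(s,ce,7))
```

```text
scene cam [ -201. -1278.   671.]
top cam [ 341.  -53. 1341.]
scene y -50 [169, 171, 174, 179, 186, 195, 205, 215, 223, 231, 238, 242, 246, 248, 248, 246, 241, 236, 228, 217, 204, 189, 174, 157, 141, 127, 115, 106, 97, 90, 85, 81, 79, 79, 79, 81, 84, 88, 93, 100, 107, 115, 125, 137, 150, 164, 178, 192, 204, 216, 226, 235, 241, 245, 248, 249, 250, 250, 249, 247, 244, 240, 235, 230, 222, 214, 205]
scene y -20 [169, 171, 174, 179, 186, 195, 205, 214, 223, 232, 238, 243, 246, 248, 248, 246, 241, 234, 224, 213, 198, 182, 164, 147, 130, 115, 103, 93, 86, 81, 78, 76, 76, 76, 78, 80, 83, 87, 92, 98, 106, 115, 125, 137, 150, 164, 178, 192, 205, 216, 225, 233, 239, 243, 247, 248, 249, 248, 246, 245, 242, 239, 235, 232, 228, 224, 220]
scene y 15 [170, 173, 177, 184, 192, 200, 210, 219, 227, 233, 239, 244, 247, 247, 246, 243, 239, 231, 220, 207, 191, 173, 156, 139, 123, 111, 101, 94, 88, 84, 82, 82, 82, 83, 84, 86, 89, 93, 97, 103, 110, 118, 129, 141, 154, 168, 182, 196, 208, 219, 228, 236, 242, 246, 248, 248, 248, 247, 246, 244, 241, 237, 234, 230, 227, 224, 221]
scene x -45 [92, 84, 89, 108, 14
[... 5320 characters left out ...]
, 155, 122, 112, 112, 114, 116, 117, 118, 116]
or ((191.0, 184.0), (6.0, 4.0), 90.0)
or ((132.52845764160156, 155.55328369140625), (4.890629291534424, 28.350366592407227), 43.451839447021484)
[[484.7, 50.7, 7.0], [528.1, 8.5, 7.0], [442.7, -77.5, 7.0], [400.1, -35.3, 7.0]] centroid [241.66086187 208.34101651] [[461.92225133 -15.03000334   7.        ]]
[[561.1, -133.6, 7.0], [582.3, -191.2, 7.0], [466.6, -231.0, 7.0], [446.0, -174.0, 7.0]] centroid [285.88011874 195.40623625] [[ 515.92630325 -181.80981763    7.        ]]
[[995.7, -602.0, 7.0], [1018.6, -603.5, 7.0], [1023.4, -754.1, 7.0], [1000.3, -752.2, 7.0]] centroid [406.2391381   78.89945502] [[1009.11740368 -670.12125143    7.        ]]
```

```bash
cat >> h.py <<'E'
from scipy.spatial.transform import Rotation as Ro
CY=np.radians(-3.8); CC=np.array([477.2,177.6,36.])   # bay_home estimate
def toolR(yaw,tilt):  # tool x along cover x, pointing down; tilt>0 raises cover's rear (deg)
    return Ro.from_euler('z',yaw,degrees=True)*Ro.from_euler('y',-tilt,degrees=True)*Ro.from_euler('x',180,degrees=True)
def load(): return pickle.load(open('cmd.pkl','rb'))
def rel(P,R):
    p,q=load(); q=Ro.from_quat(q)
    print('slide',q.inv().apply(np.array(P)-p).round(1).tolist(),'rot',(q.inv()*R).as_rotvec().round(4).tolist())
def did(slide,rot=(0,0,0)):
    p,q=load(); q=Ro.from_quat(q)
    pickle.dump((p+q.apply(slide),(q*Ro.from_rotvec(rot)).as_quat()),open('cmd.pkl','wb'))
E
python3 - <<'E'
from h import *
pickle.dump((np.array([270.044,-563.629,231.26]),np.array([9.75149837e-01,2.21545675e-01,-1.88524488e-04,-5.22807170e-04])),open('cmd.pkl','wb'))
d=pickle.load(open('s0.pkl','rb'))
rel([516.3,-181.6,70],toolR(19.2,0))
print(onz(d["top"],[[341,186]],60))
E
```

```text
slide [387.2, -237.9, 161.5] rot [-0.0011, 0.0002, 0.1117]
[[ 549.4618895  -379.74717652   60.        ]]
```

play_rows(rows=[{"slide":[387.2,-237.9,161.5],"rot":[-0.0011,0.0002,0.1117],"gripper":0.6},{"slide":[387.2,-237.9,161.5],"rot":[-0.0011,0.0002,0.1117],"gripper":0.6},{"slide":[387.2,-237.9,161.5],"rot":[-0.0011,0.0002,0.1117],"gripper":0.6},{"slide":[387.2,-237.9,161.5],"rot":[-0.0011,0.0002,0.1117],"gripper":0.6},{"slide":[387.2,-237.9,161.5],"rot":[-0.0011,0.0002,0.1117],"gripper":0.6},{"slide":[387.2,-237.9,161.5],"rot":[-0.0011,0.0002,0.1117],"gripper":0.6},{"slide":[387.2,-237.9,161.5],"rot":[-0.0011,0.0002,0.1117],"gripper":0.6},{"slide":[387.2,-237.9,161.5],"rot":[-0.0011,0.0002,0.1117],"gripper":0.6},{"slide":[387.2,-237.9,161.5],"rot":[-0.0011,0.0002,0.1117],"gripper":0.6},{"slide":[387.2,-237.9,161.5],"rot":[-0.0011,0.0002,0.1117],"gripper":0.6},{"slide":[387.2,-237.9,161.5],"rot":[-0.0011,0.0002,0.1117],"gripper":0.6},{"slide":[387.2,-237.9,161.5],"rot":[-0.0011,0.0002,0.1117],"gripper":0.6},{"slide":[387.2,-237.9,161.5],"rot":[-0.0011,0.0002,0.1117],"gripper":0.6},{"slide":[387.2,-237.9,161.5],"rot":[-0.0011,0.0002,0.1117],"gripper":0.6}])

```text
time_s: 1.5
tcp_pos: [516.0, -183.1, 70.1]
tcp_rot: [0.986, 0.166, 0.0, 0.001]
contact_force: [-0.2, -0.3, 0.4]
opening: 51.2
finger_force: 0.0
```

Run:
```python
from h import *
from station import r
did([387.2,-237.9,161.5],[-0.0011,0.0002,0.1117])
s=r.snapshot("scene");cv2.imwrite('pics/s1.png',cv2.resize(s["img"][140:250,190:340],None,fx=5,fy=5,interpolation=cv2.INTER_CUBIC))
t=r.sense();print(t["time_s"],t["tcp_pos"],t["opening"],Ro.from_quat(t["tcp_rot"]).as_matrix().round(3).tolist(),t["contact_force"]);print(load())
rel([516.3,-181.6,11.5],toolR(19.2,0))
# rib centre, cover corners predicted
a=np.radians(19.2);c=np.array([516.3,-181.6,0]);
for n in [(0,0,27),(-64,0,2),(50,30,9),(50,-30,9),(-50,-30,9)]:
    print(n,((proj(s,c+Ro.from_euler('z',a).apply(n))-[190,140])*5).round(0))
```

```text
1.55 [ 516.07482022 -182.92946872   70.11202967] 50.86366006189026 [[0.945, 0.327, 0.001], [0.327, -0.945, -0.001], [0.0, 0.002, -1.0]] [ 0.57696325 -0.20796055  0.4463176 ]
(array([ 516.34580929, -181.62976764,   69.96987253]), array([9.85996426e-01, 1.66766450e-01, 1.83695811e-06, 2.44224678e-06]))
slide [-0.0, -0.0, 58.5] rot [0.0, -0.0, -0.0]
(0, 0, 27) [[442. 363.]]
(-64, 0, 2) [[376. 437.]]
(50, 30, 9) [[453. 348.]]
(50, -30, 9) [[529. 375.]]
(-50, -30, 9) [[430. 433.]]
```

View pics/s1.png

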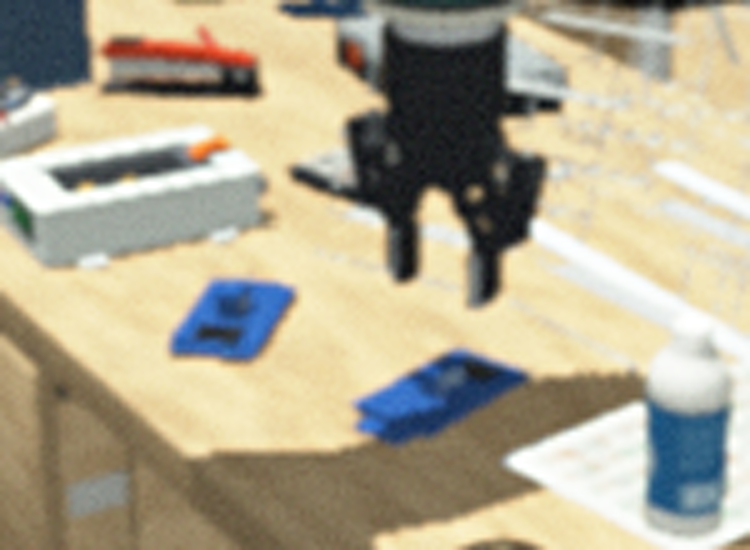

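The crop shows the cover where predicted: rear right corner at (528,376) against a predicted (529,375), with the fingers above it and straddling the rib at (450,372). I'll descend and grip.

play_rows(rows=[{"slide":[0,0,25],"rot":[0,0,0],"gripper":0.6},{"slide":[0,0,45],"rot":[0,0,0],"gripper":0.6},{"slide":[0,0,55],"rot":[0,0,0],"gripper":0.6},{"slide":[0,0,58.5],"rot":[0,0,0],"gripper":0.6},{"slide":[0,0,58.5],"rot":[0,0,0],"gripper":0.6},{"slide":[0,0,58.5],"rot":[0,0,0],"gripper":0},{"slide":[0,0,58.5],"rot":[0,0,0],"gripper":0},{"slide":[0,0,58.5],"rot":[0,0,0],"gripper":0},{"slide":[0,0,58.5],"rot":[0,0,0],"gripper":0},{"slide":[0,0,58.5],"rot":[0,0,0],"gripper":0},{"slide":[0,0,58.5],"rot":[0,0,0],"gripper":0},{"slide":[0,0,58.5],"rot":[0,0,0],"gripper":0}])

```text
time_s: 2.75
tcp_pos: [516.9, -182.0, 12.1]
tcp_rot: [0.986, 0.167, 0.001, 0.001]
contact_force: [-2.1, 1.2, 9.3]
opening: 14.4
finger_force: 58.8
```

```bash
cat >> h.py <<'E'
E0=np.array([0.4,0,12.1])  # TCP in cover frame
def goal(d,h,tilt,dy=0,dyaw=0):
    Y=Ro.from_euler('z',CY); Rc=Ro.from_euler('z',CY+np.radians(dyaw))*Ro.from_euler('y',-tilt,degrees=True)
    return CC+Y.apply([d,dy,h])+Rc.apply(E0), Rc*Ro.from_euler('x',180,degrees=True)
E
python3 - <<'E'
from h import *
did([0,0,58.5])
rel(*goal(12,85,15))
print(goal(12,85,15)[0])
E
```

```text
slide [89.7, -348.5, -121.3] rot [-0.0525, 0.2583, 0.3991]
[486.43431322 176.98665759 132.79123012]
```

play_rows(rows=[{"slide":[0,0,-30],"rot":[0,0,0],"gripper":0},{"slide":[0,0,-75],"rot":[0,0,0],"gripper":0},{"slide":[0,0,-115],"rot":[0,0,0],"gripper":0},{"slide":[10,-38,-121.3],"rot":[-0.0053,0.0258,0.0399],"gripper":0},{"slide":[22,-84,-121.3],"rot":[-0.0131,0.0646,0.0998],"gripper":0},{"slide":[33,-130,-121.3],"rot":[-0.021,0.1033,0.1596],"gripper":0},{"slide":[45,-175,-121.3],"rot":[-0.0289,0.1421,0.2195],"gripper":0},{"slide":[57,-220,-121.3],"rot":[-0.0367,0.1808,0.2794],"gripper":0},{"slide":[68,-265,-121.3],"rot":[-0.0446,0.2196,0.3392],"gripper":0},{"slide":[79,-305,-121.3],"rot":[-0.0499,0.2454,0.3791],"gripper":0},{"slide":[86,-335,-121.3],"rot":[-0.0525,0.2583,0.3991],"gripper":0},{"slide":[89.7,-348.5,-121.3],"rot":[-0.0525,0.2583,0.3991],"gripper":0},{"slide":[89.7,-348.5,-121.3],"rot":[-0.0525,0.2583,0.3991],"gripper":0},{"slide":[89.7,-348.5,-121.3],"rot":[-0.0525,0.2583,0.3991],"gripper":0}])

```text
time_s: 4.15
tcp_pos: [486.5, 176.5, 132.4]
tcp_rot: [0.991, -0.033, 0.131, 0.005]
contact_force: [0.1, -0.6, -1.4]
opening: 14.4
finger_force: 59.2
```

Run:
```python
from h import *
from station import r
did([89.7,-348.5,-121.3],[-0.0525,0.2583,0.3991])
d={n:r.snapshot(n) for n in("scene","top")};pickle.dump(d,open('s2.pkl','wb'))
t=r.sense();print(t["time_s"],t["tcp_pos"],t["opening"],t["finger_force"],t["contact_force"],load()[0],Ro.from_quat(t["tcp_rot"]).as_matrix().round(3).tolist())
a=cv2.resize(d["top"]["img"][140:240,150:230],None,fx=5,fy=5,interpolation=cv2.INTER_CUBIC)
b=cv2.resize(d["scene"]["img"][120:220,170:250],None,fx=5,fy=5,interpolation=cv2.INTER_CUBIC)
cv2.imwrite('pics/m2.png',np.hstack([a,b]))
p,q=t["tcp_pos"],Ro.from_quat(t["tcp_rot"])*Ro.from_euler('x',180,degrees=True)
for n in[(-64,18,4),(-64,-18,4),(-50,30,9),(-50,-30,9),(58,30,6.5),(58,-30,6.5)]:
    X=p+q.apply(np.array(n)-E0); print(n,X.round(1),((proj(d["top"],X)-[150,140])*5).round(1),((proj(d["scene"],X)-[170,120])*5+[400,0]).round(1))
```

```text
4.25 [486.71110916 175.63257839 132.30957039] 14.392756346012275 59.16422188282013 [-0.40792645  0.03289883 -0.02337554] [486.4477355  176.98513887 132.76823246] [[0.964, -0.068, 0.259], [-0.065, -0.998, -0.019], [0.259, 0.001, -0.966]]
(-64, 18, 4) [428.  197.6 107.8] [[149.8 368.2]] [[548.5 189.7]]
(-64, -18, 4) [425.5 161.7 107.8] [[200.6 373.2]] [[566.5 204.9]]
(-50, 30, 9) [441.  208.8 116.2] [[132.5 348.2]] [[558.  170.9]]
(-50, -30, 9) [436.9 148.9 116.3] [[217.7 356.5]] [[588.5 195.7]]
(58, 30, 6.5) [545.7 201.7 141.8] [[143.9 194.1]] [[691.3 115.4]]
(58, -30, 6.5) [541.6 141.8 141.9] [[229.8 202.2]] [[725.  138.1]]
```

View pics/m2.png

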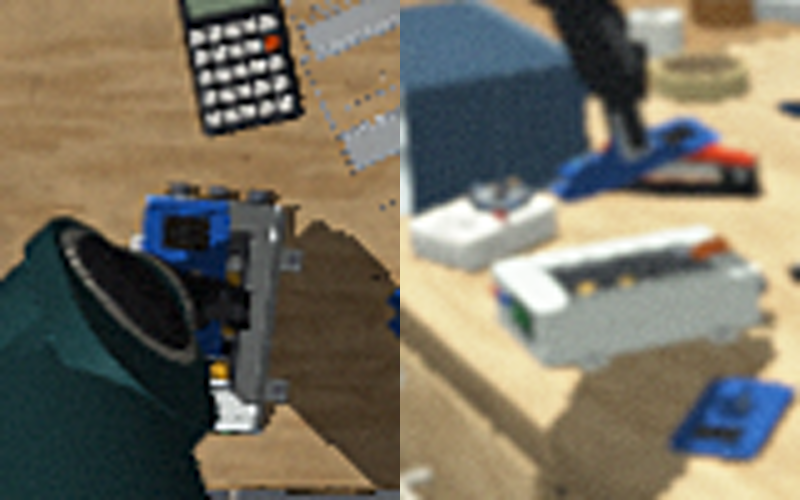

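The left panel shows the held cover's rear edge at crop (143..230, 195..202), as predicted. In the right panel the lip is low at (550..566,200) and the rear high at (720,130), so the tilt is right. I'll measure the residual by colour edges to cancel camera bias.

Run:
```python
from h import *
from station import r
d=pickle.load(open('s2.pkl','rb'));s=d["top"];t=r.sense()
print(t["tcp_pos"],t["time_s"])
p=t["tcp_pos"];q=Ro.from_quat(t["tcp_rot"])*Ro.from_euler('x',180,degrees=True)
im=s["img"].astype(np.float32);bl=im[:,:,0]-im[:,:,2]
def S(X):
    x=proj(s,X).astype(np.float32);return cv2.remap(bl,x[:,0].reshape(-1,1),x[:,1].reshape(-1,1),1).ravel()
W=lambda x,y,z:p+q.apply(np.array([x,y,z])-E0)
u=np.arange(-40,41,2.)
for lo,hi in((24,32),(34,46)): print([int(S([W(x,y,9) for x in np.arange(lo,hi,2)]).mean()) for y in u])
u=np.arange(44,72,1.)
print([int(S([W(x,y,6.5) for y in list(range(-24,-16,2))+list(range(17,25,2))]).mean()) for x in u])
```

```text
[486.71110916 175.63257839 132.30957039] 4.25
[5, 4, 3, 3, 10, 25, 40, 53, 57, 61, 68, 62, 37, 15, -1, 1, 4, 4, 4, 3, 6, 9, 10, 10, 8, 7, 9, 31, 62, 101, 129, 125, 125, 129, 99, 58, 21, -8, -17, -37, -66]
[2, 1, -2, 3, 13, 59, 101, 118, 125, 125, 120, 110, 53, 8, -3, -6, -3, -2, -3, -3, -2, 0, 0, -1, -3, -5, -1, 15, 53, 90, 124, 129, 129, 118, 88, 25, -28, -76, -76, -70, -69]
[115, 115, 115, 116, 115, 110, 104, 98, 100, 109, 118, 125, 117, 107, 98, 72, 34, -2, -34, -36, -34, -32, -32, -35, -39, -43, -51, -60]
```

```bash
sed -i 's/^E0=.*/E0=np.array([-1.4,0,12.1])/' h.py
python3 - <<'E'
from h import *
rel(*goal(12,30.5,15,1.2)); rel(*goal(12,15.5,15,1.2))
E
```

```text
slide [-15.9, -1.2, 52.6] rot [-0.0, -0.0, 0.0]
slide [-19.8, -1.2, 67.1] rot [-0.0, -0.0, 0.0]
```

play_rows(rows=[{"slide":[-6,-0.5,20],"rot":[0,0,0],"gripper":0},{"slide":[-11,-1,37],"rot":[0,0,0],"gripper":0},{"slide":[-14.5,-1.2,48],"rot":[0,0,0],"gripper":0},{"slide":[-15.9,-1.2,52.6],"rot":[0,0,0],"gripper":0},{"slide":[-15.9,-1.2,52.6],"rot":[0,0,0],"gripper":0},{"slide":[-15.9,-1.2,52.6],"rot":[0,0,0],"gripper":0},{"slide":[-15.9,-1.2,52.6],"rot":[0,0,0],"gripper":0}])

```text
time_s: 4.95
tcp_pos: [485.3, 178.2, 78.0]
tcp_rot: [0.991, -0.033, 0.131, 0.005]
contact_force: [-0.1, -0.3, -0.4]
opening: 14.2
finger_force: 59.2
```

```bash
cat >> h.py <<'E'
def where():
    from station import r
    t=r.sense();Rc=Ro.from_quat(t["tcp_rot"])*Ro.from_euler('x',180,degrees=True);Y=Ro.from_euler('z',CY).inv()
    O=Y.apply(t["tcp_pos"]-Rc.apply(E0)-CC);e=(Y*Rc).as_euler('ZYX',degrees=True)
    tip=Y.apply(t["tcp_pos"]+Rc.apply(np.array([-64,0,4])-E0)-CC)
    print('t',t["time_s"],'O',O.round(2),'yaw,tilt,roll',e.round(2),'tip',tip.round(2),'F',Y.apply(t["contact_force"]).round(2),'M',t["ft_torque"].round(2),'cmd-meas',(load()[0]-t["tcp_pos"]).round(2),t["opening"].round(1),t["finger_force"])
E
python3 - <<'E'
from h import *
did([-15.9,-1.2,52.6]); where(); rel(*goal(12,15.5,15,1.2))
E
```

```text
Traceback (most recent call last):
  File "h.py", line 29, in where
    print('t',t["time_s"],'O',O.round(2),'yaw,tilt,roll',e.round(2),'tip',tip.round(2),'F',Y.apply(t["contact_force"]).round(2),'M',t["ft_torque"].round(2),'cmd-meas',(load()[0]-t["tcp_pos"]).round(2),t["opening"].round(1),t["finger_force"])
                                                                                                                                                                                                         ^^^^^^^^^^^^^^^^^^
AttributeError: 'float' object has no attribute 'round'
```

```bash
sed -i 's/t\["opening"\].round(1)/round(t["opening"],1)/' h.py
python3 - <<'E'
from h import *
where(); rel(*goal(12,15.5,15,1.2)); rel(*goal(6,15.5,15,1.2)); rel(*goal(2,15.5,15,1.2))
E
```

```text
t 4.95 O [12.54  1.16 30.69] yaw,tilt,roll [ -0.   -15.09  -0.02] tip [-50.3    1.16  17.89] F [-0.11 -0.27 -0.38] M [-0.04  0.34  0.04] cmd-meas [-0.51  0.07 -0.16] 14.2 59.16759431362152
slide [-3.9, 0.0, 14.5] rot [-0.0, -0.0, 0.0]
slide [-9.7, 0.0, 13.0] rot [-0.0, -0.0, 0.0]
slide [-13.6, 0.0, 11.9] rot [-0.0, -0.0, 0.0]
```

play_rows(rows=[{"slide":[-1.3,0,5],"rot":[0,0,0],"gripper":0},{"slide":[-2.3,0,8.5],"rot":[0,0,0],"gripper":0},{"slide":[-2.8,0,10.5],"rot":[0,0,0],"gripper":0},{"slide":[-3.1,0,11.5],"rot":[0,0,0],"gripper":0},{"slide":[-3.4,0,12.5],"rot":[0,0,0],"gripper":0},{"slide":[-3.6,0,13.3],"rot":[0,0,0],"gripper":0},{"slide":[-3.6,0,13.3],"rot":[0,0,0],"gripper":0}])

```text
time_s: 5.65
tcp_pos: [484.8, 178.2, 63.4]
tcp_rot: [0.991, -0.033, 0.131, 0.005]
contact_force: [-0.4, -0.3, -0.7]
opening: 14.5
finger_force: 59.2
```

Run:
```python
from h import *
did([-3.6,0,13.3]); where(); rel(*goal(12,13.5,15,1.2));rel(*goal(11,13.5,15,1.2))
```

```text
t 5.65 O [12.05  1.05 16.13] yaw,tilt,roll [ 1.000e-02 -1.503e+01 -5.000e-02] tip [-50.8    1.04   3.39] F [-0.36 -0.31 -0.71] M [0.07 0.25 0.01] cmd-meas [-0.06  0.14  0.62] 14.5 59.16720449924469
slide [-0.8, 0.0, 3.1] rot [-0.0, -0.0, 0.0]
slide [-1.8, 0.0, 2.9] rot [-0.0, -0.0, 0.0]
```

play_rows(rows=[{"slide":[-0.1,0,0.5],"rot":[0,0,0],"gripper":0},{"slide":[-0.3,0,1.0],"rot":[0,0,0],"gripper":0},{"slide":[-0.4,0,1.5],"rot":[0,0,0],"gripper":0},{"slide":[-0.5,0,2.0],"rot":[0,0,0],"gripper":0},{"slide":[-0.5,0,2.0],"rot":[0,0,0],"gripper":0}])

```text
time_s: 6.15
tcp_pos: [484.9, 178.1, 61.4]
tcp_rot: [0.991, -0.033, 0.131, 0.005]
contact_force: [0.6, -0.8, -0.3]
opening: 14.4
finger_force: 59.2
```

Run:
```python
from h import *
did([-0.5,0,2]); where()
```

```text
t 6.15 O [12.12  1.04 14.1 ] yaw,tilt,roll [ 1.000e-02 -1.503e+01 -5.000e-02] tip [-50.73   1.02   1.36] F [ 0.6  -0.79 -0.35] M [0.03 0.4  0.08] cmd-meas [-0.09  0.16  0.58] 14.4 59.16794300079346
```

play_rows(rows=[{"slide":[-1.0,0,-0.25],"rot":[0,0,0],"gripper":0},{"slide":[-1.9,0,-0.5],"rot":[0,0,0],"gripper":0},{"slide":[-2.9,0,-0.8],"rot":[0,0,0],"gripper":0},{"slide":[-3.9,0,-1.05],"rot":[0,0,0],"gripper":0},{"slide":[-4.8,0,-1.3],"rot":[0,0,0],"gripper":0},{"slide":[-5.8,0,-1.55],"rot":[0,0,0],"gripper":0},{"slide":[-5.8,0,-1.55],"rot":[0,0,0],"gripper":0}])

```text
time_s: 6.85
tcp_pos: [478.8, 178.6, 61.5]
tcp_rot: [0.991, -0.033, 0.131, 0.005]
contact_force: [-0.1, 0.4, -0.4]
opening: 14.6
finger_force: 59.2
```

Run:
```python
from h import *
did([-5.8,0,-1.55]); where()
```

```text
t 6.85 O [ 5.99  1.07 14.15] yaw,tilt,roll [  0.02 -15.03  -0.05] tip [-56.85   1.05   1.41] F [-0.12  0.37 -0.41] M [-0.    0.3   0.01] cmd-meas [0.03 0.13 0.53] 14.6 59.167460203170776
```

play_rows(rows=[{"slide":[-0.5,0,-0.15],"rot":[0,0,0],"gripper":0},{"slide":[-1.0,0,-0.25],"rot":[0,0,0],"gripper":0},{"slide":[-1.4,0,-0.4],"rot":[0,0,0],"gripper":0},{"slide":[-1.9,0,-0.5],"rot":[0,0,0],"gripper":0},{"slide":[-2.4,0,-0.65],"rot":[0,0,0],"gripper":0},{"slide":[-2.4,0,-0.65],"rot":[0,0,0],"gripper":0}])

```text
time_s: 7.45
tcp_pos: [476.4, 178.7, 61.5]
tcp_rot: [0.991, -0.033, 0.131, 0.005]
contact_force: [0.2, -0.7, -0.3]
opening: 14.4
finger_force: 59.2
```

Run:
```python
from h import *
did([-2.4,0,-0.65]); where()
```

```text
t 7.45 O [ 3.57  1.07 14.15] yaw,tilt,roll [  0.02 -15.04  -0.05] tip [-59.28   1.06   1.41] F [ 0.22 -0.66 -0.27] M [ 0.    0.28 -0.  ] cmd-meas [-0.04  0.12  0.54] 14.4 59.16676640510559
```

Now draw the lip in gently, 0.3 mm per row, in short calls.

play_rows(rows=[{"slide":[-0.3,0,-0.08],"rot":[0,0,0],"gripper":0},{"slide":[-0.6,0,-0.15],"rot":[0,0,0],"gripper":0},{"slide":[-0.9,0,-0.23],"rot":[0,0,0],"gripper":0},{"slide":[-1.2,0,-0.3],"rot":[0,0,0],"gripper":0}])

```text
time_s: 7.85
tcp_pos: [475.1, 178.8, 61.4]
tcp_rot: [0.991, -0.033, 0.131, 0.005]
contact_force: [-0.6, 1.2, -1.1]
opening: 14.5
finger_force: 59.2
```

play_rows(rows=[{"slide":[-0.3,0,-0.08],"rot":[0,0,0],"gripper":0},{"slide":[-0.5,0,-0.13],"rot":[0,0,0],"gripper":0},{"slide":[-0.8,0,-0.2],"rot":[0,0,0],"gripper":0}])

```text
time_s: 8.15
tcp_pos: [474.4, 178.9, 61.4]
tcp_rot: [0.991, -0.033, 0.131, 0.005]
contact_force: [0.7, -0.4, -0.8]
opening: 14.5
finger_force: 59.2
```

play_rows(rows=[{"slide":[-0.25,0,-0.07],"rot":[0,0,0],"gripper":0},{"slide":[-0.5,0,-0.13],"rot":[0,0,0],"gripper":0},{"slide":[-0.75,0,-0.2],"rot":[0,0,0],"gripper":0}])

```text
time_s: 8.45
tcp_pos: [473.9, 178.9, 61.6]
tcp_rot: [0.991, -0.033, 0.131, 0.005]
contact_force: [3.7, -0.4, -0.4]
opening: 14.7
finger_force: 59.1
```

play_rows(rows=[{"slide":[-0.1,0,-0.03],"rot":[0,0,0],"gripper":0},{"slide":[-0.2,0,-0.05],"rot":[0,0,0],"gripper":0},{"slide":[-0.2,0,-0.05],"rot":[0,0,0],"gripper":0}])

```text
time_s: 8.75
tcp_pos: [473.8, 179.0, 61.7]
tcp_rot: [0.991, -0.033, 0.131, 0.005]
contact_force: [5.3, -1.0, 0.2]
opening: 14.6
finger_force: 59.1
```

Run:
```python
from h import *
did([-1.2,0,-.3]);did([-.8,0,-.2]);did([-.75,0,-.2]);did([-.2,0,-.05]); where()
```

```text
t 8.75 O [ 1.03  1.13 14.35] yaw,tilt,roll [  0.   -15.08  -0.03] tip [-61.81   1.13   1.57] F [ 5.37 -0.65  0.21] M [-0.26 -0.89  0.01] cmd-meas [-0.53  0.1   0.3 ] 14.6 59.09348130226135
```

play_rows(rows=[{"slide":[-0.12,0,-0.03],"rot":[0,0,0],"gripper":0},{"slide":[-0.25,0,-0.06],"rot":[0,0,0],"gripper":0},{"slide":[-0.25,0,-0.06],"rot":[0,0,0],"gripper":0},{"slide":[-0.25,0,-0.06],"rot":[0,0,0],"gripper":0}])

```text
time_s: 9.15
tcp_pos: [473.7, 179.0, 61.7]
tcp_rot: [0.991, -0.033, 0.131, 0.005]
contact_force: [5.8, -2.0, 0.3]
opening: 14.6
finger_force: 59.1
```

```bash
cat >> h.py <<'E'
def cmdO():
    p,q=load();Rc=Ro.from_quat(q)*Ro.from_euler('x',180,degrees=True);Y=Ro.from_euler('z',CY).inv()
    return Y.apply(p-Rc.apply(E0)-CC)
def pivot(a,b,n,lift=0,dx=0):
    O=cmdO();c,s=lambda t:np.cos(np.radians(t)),lambda t:np.sin(np.radians(t))
    for k in range(1,n+1):
        t=a+(b-a)*k/n
        d=O[0]+64*(c(t)-c(a))+4*(s(t)-s(a))+dx*k/n; h=O[2]+50*(s(t)-s(a))-4*(c(t)-c(a))+lift*k/n
        rel(*goal(d,h,t,O[1]))
E
python3 - <<'E'
from h import *
did([-.25,0,-.06]); where(); print(cmdO()); pivot(15,11.5,7)
E
```

```text
t 9.15 O [ 0.96  1.12 14.41] yaw,tilt,roll [-1.000e-02 -1.509e+01 -2.000e-02] tip [-61.88   1.12   1.61] F [ 5.88 -1.66  0.35] M [-0.35 -1.17  0.04] cmd-meas [-0.71  0.13  0.23] 14.6 59.06453490257263
[ 0.21919443  1.20278025 14.63682399]
slide [0.1, -0.0, 0.4] rot [-0.0, -0.0088, 0.0]
slide [0.2, -0.0, 0.9] rot [-0.0, -0.0175, 0.0]
slide [0.3, -0.0, 1.3] rot [-0.0, -0.0262, 0.0]
slide [0.4, -0.0, 1.7] rot [-0.0, -0.0349, 0.0]
slide [0.4, -0.0, 2.2] rot [-0.0, -0.0437, 0.0]
slide [0.5, -0.0, 2.6] rot [-0.0, -0.0524, 0.0]
slide [0.6, -0.0, 3.0] rot [-0.0, -0.0611, 0.0]
```

play_rows(rows=[{"slide":[-0.2,0,-0.05],"rot":[0,0,0],"gripper":0},{"slide":[-0.4,0,-0.1],"rot":[0,0,0],"gripper":0},{"slide":[-0.4,0,-0.1],"rot":[0,0,0],"gripper":0},{"slide":[-0.3,0,0.3],"rot":[0,-0.0088,0],"gripper":0},{"slide":[-0.2,0,0.8],"rot":[0,-0.0175,0],"gripper":0},{"slide":[-0.1,0,1.2],"rot":[0,-0.0262,0],"gripper":0},{"slide":[0.0,0,1.6],"rot":[0,-0.0349,0],"gripper":0},{"slide":[0.0,0,2.1],"rot":[0,-0.0437,0],"gripper":0},{"slide":[0.1,0,2.5],"rot":[0,-0.0524,0],"gripper":0},{"slide":[0.2,0,2.9],"rot":[0,-0.0611,0],"gripper":0},{"slide":[0.2,0,2.9],"rot":[0,-0.0611,0],"gripper":0}])

```text
time_s: 10.25
tcp_pos: [474.9, 178.8, 58.8]
tcp_rot: [0.994, -0.033, 0.101, 0.003]
contact_force: [7.6, -1.5, -4.1]
opening: 14.4
finger_force: 58.6
```

Run:
```python
from h import *
did([.2,0,2.9],[0,-.0611,0]); where(); print(cmdO()); pivot(11.5,8,7)
```

```text
t 10.25 O [ 1.42  1.06 11.27] yaw,tilt,roll [-3.000e-02 -1.158e+01 -1.000e-02] tip [-62.08   1.09   2.34] F [ 7.68 -1.04 -4.14] M [-0.2  -1.68  0.04] cmd-meas [-0.93  0.2   0.37] 14.4 58.60811948776245
[ 0.46312508  1.20291581 11.63474094]
slide [0.1, -0.0, 0.4] rot [-0.0, -0.0087, 0.0]
slide [0.2, -0.0, 0.9] rot [-0.0, -0.0175, 0.0]
slide [0.3, -0.0, 1.3] rot [-0.0, -0.0262, 0.0]
slide [0.3, -0.0, 1.7] rot [-0.0, -0.0349, 0.0]
slide [0.4, -0.0, 2.1] rot [-0.0, -0.0436, 0.0]
slide [0.5, -0.0, 2.6] rot [-0.0, -0.0524, 0.0]
slide [0.5, -0.0, 3.0] rot [-0.0, -0.0611, 0.0]
```

play_rows(rows=[{"slide":[0.1,0,0.6],"rot":[0,-0.0087,0],"gripper":0},{"slide":[0.2,0,1.2],"rot":[0,-0.0175,0],"gripper":0},{"slide":[0.3,0,1.8],"rot":[0,-0.0262,0],"gripper":0},{"slide":[0.4,0,2.3],"rot":[0,-0.0349,0],"gripper":0},{"slide":[0.5,0,2.8],"rot":[0,-0.0436,0],"gripper":0},{"slide":[0.5,0,3.3],"rot":[0,-0.0524,0],"gripper":0},{"slide":[0.5,0,3.7],"rot":[0,-0.0611,0],"gripper":0},{"slide":[0.5,0,3.7],"rot":[0,-0.0611,0],"gripper":0}])

```text
time_s: 11.05
tcp_pos: [476.3, 178.8, 55.4]
tcp_rot: [0.997, -0.033, 0.071, 0.002]
contact_force: [7.7, -0.8, -2.0]
opening: 14.3
finger_force: 58.9
```

Run:
```python
from h import *
did([.5,0,3.7],[0,-.0611,0]); where(); print(cmdO()); pivot(8,5,6)
```

```text
t 11.05 O [2.09 1.15 7.63] yaw,tilt,roll [-0.03 -8.1  -0.  ] tip [-61.84   1.18   2.57] F [ 7.73 -0.25 -2.  ] M [-0.18 -1.68  0.01] cmd-meas [-1.08  0.13  0.28] 14.3 58.9150196313858
[0.9767702  1.20308855 7.8992425 ]
slide [0.1, -0.0, 0.4] rot [-0.0, -0.0087, 0.0]
slide [0.2, -0.0, 0.9] rot [-0.0, -0.0175, 0.0]
slide [0.2, -0.0, 1.3] rot [-0.0, -0.0262, 0.0]
slide [0.3, -0.0, 1.7] rot [-0.0, -0.0349, 0.0]
slide [0.4, -0.0, 2.1] rot [-0.0, -0.0436, 0.0]
slide [0.4, -0.0, 2.6] rot [-0.0, -0.0524, 0.0]
```

play_rows(rows=[{"slide":[0.1,0,0.5],"rot":[0,-0.0087,0],"gripper":0},{"slide":[0.2,0,1.0],"rot":[0,-0.0175,0],"gripper":0},{"slide":[0.3,0,1.4],"rot":[0,-0.0262,0],"gripper":0},{"slide":[0.4,0,1.8],"rot":[0,-0.0349,0],"gripper":0},{"slide":[0.5,0,2.3],"rot":[0,-0.0436,0],"gripper":0},{"slide":[0.5,0,2.3],"rot":[0,-0.0436,0],"gripper":0}])

```text
time_s: 11.65
tcp_pos: [477.0, 178.8, 53.1]
tcp_rot: [0.998, -0.033, 0.049, 0.002]
contact_force: [6.6, -0.2, -1.0]
opening: 14.4
finger_force: 59.1
```

Run:
```python
from h import *
did([.5,0,2.3],[0,-.0436,0]); where(); print(cmdO()); pivot(5.5,3.5,4)
```

```text
t 11.65 O [2.34 1.15 5.24] yaw,tilt,roll [-0.02 -5.6  -0.01] tip [-61.75   1.18   2.98] F [ 6.59  0.26 -1.01] M [-0.2  -1.68  0.01] cmd-meas [-1.04  0.12  0.33] 14.4 59.073132276535034
[1.27532079 1.20319589 5.56858923]
slide [0.1, -0.0, 0.4] rot [-0.0, -0.0088, 0.0]
slide [0.2, -0.0, 0.9] rot [-0.0, -0.0175, 0.0]
slide [0.2, -0.0, 1.3] rot [-0.0, -0.0262, 0.0]
slide [0.3, -0.0, 1.7] rot [-0.0, -0.0349, 0.0]
```

play_rows(rows=[{"slide":[0.1,0,0.5],"rot":[0,-0.0088,0],"gripper":0},{"slide":[0.1,0,1.1],"rot":[0,-0.0175,0],"gripper":0},{"slide":[0.2,0,1.7],"rot":[0,-0.0262,0],"gripper":0},{"slide":[0.2,0,1.9],"rot":[0,-0.0262,0],"gripper":0}])

```text
time_s: 12.05
tcp_pos: [477.5, 178.8, 51.6]
tcp_rot: [0.999, -0.033, 0.036, 0.001]
contact_force: [3.1, -1.7, 10.3]
opening: 14.2
finger_force: 60.5
```

Run:
```python
from h import *
did([.2,0,1.9],[0,-.0262,0]); where(); print(cmdO()); pivot(4,2,4)
```

```text
t 12.05 O [2.5  1.21 3.6 ] yaw,tilt,roll [-0.02 -4.12 -0.  ] tip [-61.62   1.24   3.  ] F [ 3.24 -1.48 10.27] M [-0.4  -0.99  0.04] cmd-meas [-1.13  0.06  0.04] 14.2 60.4663360118866
[1.34368925 1.20328156 3.63370705]
slide [0.1, -0.0, 0.4] rot [-0.0, -0.0087, 0.0]
slide [0.1, -0.0, 0.9] rot [-0.0, -0.0175, 0.0]
slide [0.2, -0.0, 1.3] rot [-0.0, -0.0262, 0.0]
slide [0.3, -0.0, 1.7] rot [-0.0, -0.0349, 0.0]
```

play_rows(rows=[{"slide":[0.1,0,-0.4],"rot":[0,0,0],"gripper":0},{"slide":[0.1,0,-0.6],"rot":[0,0,0],"gripper":0},{"slide":[0.1,0,-0.6],"rot":[0,0,0],"gripper":0}])

```text
time_s: 12.35
tcp_pos: [477.4, 178.8, 52.0]
tcp_rot: [0.999, -0.033, 0.036, 0.001]
contact_force: [6.3, -1.3, 1.3]
opening: 14.1
finger_force: 59.4
```

play_rows(rows=[{"slide":[0.1,0,-0.6],"rot":[0,0,0],"gripper":0.35},{"slide":[0.1,0,-0.6],"rot":[0,0,0],"gripper":0.45},{"slide":[0.1,0,-0.6],"rot":[0,0,0],"gripper":0.5},{"slide":[0.1,0,-0.6],"rot":[0,0,0],"gripper":0.5},{"slide":[0.1,0,-2],"rot":[0,0,0],"gripper":0.5},{"slide":[0.1,0,-10],"rot":[0,0,0],"gripper":0.5},{"slide":[0.1,0,-30],"rot":[0,0,0],"gripper":0.5},{"slide":[0.1,0,-60],"rot":[0,0,0],"gripper":0.2},{"slide":[0.1,0,-60],"rot":[0,0,0],"gripper":0},{"slide":[0.1,0,-60],"rot":[0,0,0],"gripper":0}])

```text
time_s: 13.35
tcp_pos: [472.7, 179.1, 112.4]
tcp_rot: [0.999, -0.033, 0.036, 0.001]
contact_force: [0.7, -0.3, 0.3]
opening: 0.5
finger_force: 0.0
```

Run:
```python
from h import *
from station import r
did([.1,0,-60]); where()
d={n:r.snapshot(n) for n in("scene","top")};pickle.dump(d,open('s3.pkl','wb'))
a=cv2.resize(d["top"]["img"][160:240,150:230],None,fx=5,fy=5,interpolation=cv2.INTER_CUBIC)
b=cv2.resize(d["scene"]["img"][130:210,170:250],None,fx=5,fy=5,interpolation=cv2.INTER_CUBIC)
cv2.imwrite('pics/m3.png',np.hstack([a,b]))
Y=Ro.from_euler('z',CY)
O=np.array([2.5,1.2,3.6]);Rt=Y*Ro.from_euler('y',-4,degrees=True)
for n in[(-50,-30,9),(58,-30,6.5),(58,30,6.5),(0,0,27),(35,0,9)]:
    X=CC+Y.apply(O)+Rt.apply(n);print(n,X.round(1),((proj(d["top"],X)-[150,160])*5).round(),((proj(d["scene"],X)-[170,130])*5+[400,0]).round())
```

```text
t 13.35 O [-2.29  1.17 64.39] yaw,tilt,roll [-0.   -4.12 -0.02] tip [-66.41   1.17  63.78] F [ 0.74 -0.22  0.35] M [-0.04  0.07  0.03] cmd-meas [-0.43  0.06 -0.89] 0.5 0.0
(-50, -30, 9) [427.4 152.   45.1] [[228. 277.]] [[579. 242.]]
(58, -30, 6.5) [535.1 144.9  50.1] [[244. 132.]] [[719. 209.]]
(58, 30, 6.5) [539.  204.8  50.1] [[164. 124.]] [[686. 183.]]
(0, 0, 27) [477.9 178.8  66.5] [[191. 205.]] [[626. 189.]]
(35, 0, 9) [514.  176.4  51. ] [[200. 159.]] [[673. 200.]]
```

View pics/m3.png

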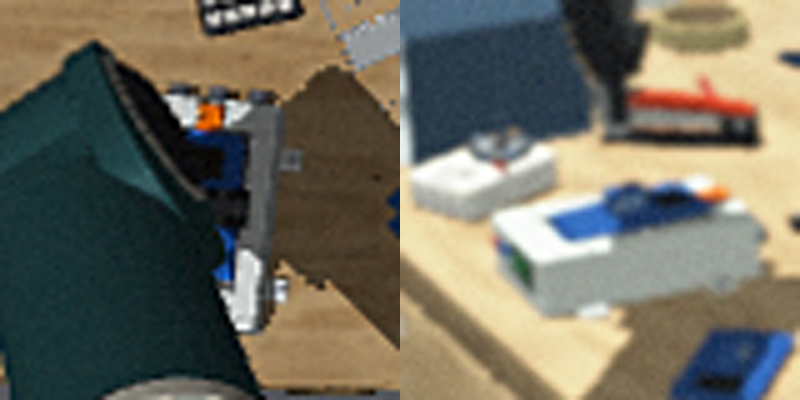

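The picture shows the cover in the bay, lip under the bridge at (555,225 in the right panel), and its rear resting at the orange catch at (715,190). The pad is free. I'll move the shut fingers over the pad.

```bash
cat >> h.py <<'E'
def tip(x,y,z):
    Y=Ro.from_euler('z',CY); rel(CC+Y.apply([x,y,z]),Y*Ro.from_euler('x',180,degrees=True))
E
python3 - <<'E'
from h import *
tip(38,1.2,60);tip(38,1.2,19);tip(38,1.2,16)
E
```

```text
slide [41.8, 0.0, 18.4] rot [-0.0, -0.0698, 0.0]
slide [38.9, 0.0, 59.3] rot [-0.0, -0.0698, 0.0]
slide [38.7, 0.0, 62.3] rot [-0.0, -0.0698, 0.0]
```

play_rows(rows=[{"slide":[20,0,5],"rot":[0,-0.0349,0],"gripper":0},{"slide":[41.8,0,18.4],"rot":[0,-0.0698,0],"gripper":0},{"slide":[40.5,0,38],"rot":[0,-0.0698,0],"gripper":0},{"slide":[39.5,0,51],"rot":[0,-0.0698,0],"gripper":0},{"slide":[39,0,57.5],"rot":[0,-0.0698,0],"gripper":0},{"slide":[38.9,0,59.3],"rot":[0,-0.0698,0],"gripper":0},{"slide":[38.9,0,59.3],"rot":[0,-0.0698,0],"gripper":0},{"slide":[38.9,0,59.3],"rot":[0,-0.0698,0],"gripper":0}])

```text
time_s: 14.25
tcp_pos: [515.5, 176.3, 55.8]
tcp_rot: [0.999, -0.033, 0.001, 0.0]
contact_force: [0.8, -0.6, -0.6]
opening: -0.1
finger_force: 0.0
```

Run:
```python
from h import *
did([38.9,0,59.3],[0,-.0698,0]); where(); print(load()[0]); tip(38,1.2,16)
```

```text
t 14.25 O [39.7   1.28  7.71] yaw,tilt,roll [ 0.02 -0.09 -0.03] tip [-24.3    1.27  11.61] F [ 0.83 -0.56 -0.58] M [-0.01  0.03 -0.02] cmd-meas [-0.33 -0.06 -0.78] -0.1 0.0
[515.15527879 176.28498021  55.02591813]
slide [0.0, 0.0, 3.0] rot [-0.0, -0.0, 0.0]
```

play_rows(rows=[{"slide":[0,0,0.6],"rot":[0,0,0],"gripper":0},{"slide":[0,0,1.2],"rot":[0,0,0],"gripper":0},{"slide":[0,0,1.8],"rot":[0,0,0],"gripper":0},{"slide":[0,0,2.4],"rot":[0,0,0],"gripper":0},{"slide":[0,0,3.0],"rot":[0,0,0],"gripper":0},{"slide":[0,0,3.5],"rot":[0,0,0],"gripper":0}])

```text
time_s: 14.85
tcp_pos: [515.5, 176.2, 51.8]
tcp_rot: [0.999, -0.033, 0.001, 0.0]
contact_force: [-0.1, -0.7, 5.0]
opening: -0.0
finger_force: 2.5
```

play_rows(rows=[{"slide":[0,0,0.3],"rot":[0,0,0],"gripper":0},{"slide":[0,0,0.6],"rot":[0,0,0],"gripper":0},{"slide":[0,0,0.9],"rot":[0,0,0],"gripper":0}])

```text
time_s: 15.15
tcp_pos: [515.7, 176.2, 50.9]
tcp_rot: [0.999, -0.033, 0.001, 0.0]
contact_force: [1.1, -0.4, 5.6]
opening: 0.2
finger_force: 2.8
```

Contact at about 5 N, and the cover is yielding against the catch. I'll go on slowly.

play_rows(rows=[{"slide":[0,0,0.2],"rot":[0,0,0],"gripper":0},{"slide":[0,0,0.4],"rot":[0,0,0],"gripper":0},{"slide":[0,0,0.6],"rot":[0,0,0],"gripper":0},{"slide":[0,0,0.8],"rot":[0,0,0],"gripper":0},{"slide":[0,0,1.0],"rot":[0,0,0],"gripper":0}])

```text
time_s: 15.65
tcp_pos: [515.7, 176.2, 50.0]
tcp_rot: [0.999, -0.033, 0.001, 0.0]
contact_force: [1.3, -1.0, 6.7]
opening: -0.3
finger_force: 3.2
```

play_rows(rows=[{"slide":[0,0,0.2],"rot":[0,0,0],"gripper":0},{"slide":[0,0,0.4],"rot":[0,0,0],"gripper":0},{"slide":[0,0,0.6],"rot":[0,0,0],"gripper":0},{"slide":[0,0,0.8],"rot":[0,0,0],"gripper":0},{"slide":[0,0,1.0],"rot":[0,0,0],"gripper":0}])

```text
time_s: 16.15
tcp_pos: [515.8, 176.2, 49.0]
tcp_rot: [0.999, -0.033, 0.001, 0.0]
contact_force: [1.0, 0.4, 7.2]
opening: -0.4
finger_force: 3.4
```

play_rows(rows=[{"slide":[0,0,0.2],"rot":[0,0,0],"gripper":0},{"slide":[0,0,0.4],"rot":[0,0,0],"gripper":0},{"slide":[0,0,0.6],"rot":[0,0,0],"gripper":0},{"slide":[0,0,0.8],"rot":[0,0,0],"gripper":0},{"slide":[0,0,1.0],"rot":[0,0,0],"gripper":0}])

```text
time_s: 16.65
tcp_pos: [516.0, 176.2, 48.1]
tcp_rot: [0.999, -0.033, 0.001, 0.0]
contact_force: [0.8, 0.1, 6.8]
opening: -0.1
finger_force: 3.9
```

play_rows(rows=[{"slide":[0,0,0.15],"rot":[0,0,0],"gripper":0},{"slide":[0,0,0.3],"rot":[0,0,0],"gripper":0},{"slide":[0,0,0.45],"rot":[0,0,0],"gripper":0},{"slide":[0,0,0.6],"rot":[0,0,0],"gripper":0}])

```text
time_s: 17.05
tcp_pos: [515.2, 176.1, 46.9]
tcp_rot: [0.999, -0.033, 0.0, 0.0]
contact_force: [-0.0, 0.2, -0.7]
opening: -0.4
finger_force: 0.0
```

Force dropped to zero, which suggests a snap. I'll follow down lightly to confirm that it's flat.

play_rows(rows=[{"slide":[0,0,0.3],"rot":[0,0,0],"gripper":0},{"slide":[0,0,0.6],"rot":[0,0,0],"gripper":0},{"slide":[0,0,0.9],"rot":[0,0,0],"gripper":0},{"slide":[0,0,1.2],"rot":[0,0,0],"gripper":0}])

```text
time_s: 17.45
tcp_pos: [515.3, 176.1, 45.8]
tcp_rot: [0.999, -0.033, 0.0, 0.0]
contact_force: [0.2, -0.4, 0.6]
opening: -0.3
finger_force: 0.0
```

play_rows(rows=[{"slide":[0,0,0.2],"rot":[0,0,0],"gripper":0},{"slide":[0,0,0.4],"rot":[0,0,0],"gripper":0}])

```text
time_s: 17.65
tcp_pos: [515.3, 176.1, 45.5]
tcp_rot: [0.999, -0.033, 0.0, 0.0]
contact_force: [-0.6, -0.4, 0.5]
opening: -0.3
finger_force: 0.0
```

play_rows(rows=[{"slide":[0,0,0.25],"rot":[0,0,0],"gripper":0},{"slide":[0,0,0.5],"rot":[0,0,0],"gripper":0}])

```text
time_s: 17.85
tcp_pos: [515.4, 176.1, 45.1]
tcp_rot: [0.999, -0.033, 0.0, 0.0]
contact_force: [-2.4, -0.2, 7.5]
opening: -0.2
finger_force: 3.7
```

play_rows(rows=[{"slide":[0,0,0.25],"rot":[0,0,0],"gripper":0},{"slide":[0,0,0.5],"rot":[0,0,0],"gripper":0}])

```text
time_s: 18.05
tcp_pos: [515.4, 176.2, 45.0]
tcp_rot: [0.999, -0.033, 0.0, 0.0]
contact_force: [-6.8, -2.7, 16.9]
opening: 0.0
finger_force: 8.7
```

Stiff contact at z = 45, so the plate is flat. I'll retreat and move aside to look.

play_rows(rows=[{"slide":[0,0,-1],"rot":[0,0,0],"gripper":0},{"slide":[0,0,-15],"rot":[0,0,0],"gripper":0},{"slide":[0,0,-55],"rot":[0,0,0],"gripper":0},{"slide":[0,0,-105],"rot":[0,0,0],"gripper":0},{"slide":[0,45,-140],"rot":[0,0,0],"gripper":0},{"slide":[0,90,-140],"rot":[0,0,0],"gripper":0},{"slide":[0,135,-140],"rot":[0,0,0],"gripper":0},{"slide":[0,180,-140],"rot":[0,0,0],"gripper":0},{"slide":[0,225,-140],"rot":[0,0,0],"gripper":0},{"slide":[0,270,-140],"rot":[0,0,0],"gripper":0},{"slide":[0,300,-140],"rot":[0,0,0],"gripper":0},{"slide":[0,300,-140],"rot":[0,0,0],"gripper":0},{"slide":[0,300,-140],"rot":[0,0,0],"gripper":0}])

```text
time_s: 19.35
tcp_pos: [495.4, -123.1, 185.4]
tcp_rot: [0.999, -0.034, 0.001, 0.0]
contact_force: [-0.1, 0.4, 0.0]
opening: 0.2
finger_force: 0.0
```

Run:
```python
from h import *
from station import r
d={n:r.snapshot(n) for n in("scene","top")};pickle.dump(d,open('s4.pkl','wb'))
a=cv2.resize(d["top"]["img"][165:235,160:225],None,fx=6,fy=6,interpolation=cv2.INTER_CUBIC)
b=cv2.resize(d["scene"]["img"][140:210,178:243],None,fx=6,fy=6,interpolation=cv2.INTER_CUBIC)
cv2.imwrite('pics/m4.png',np.hstack([a,b]));print(r.sense()["contact_force"])
```

```text
[ 0.57919345 -0.22959191  0.75580669]
```

View pics/m4.png

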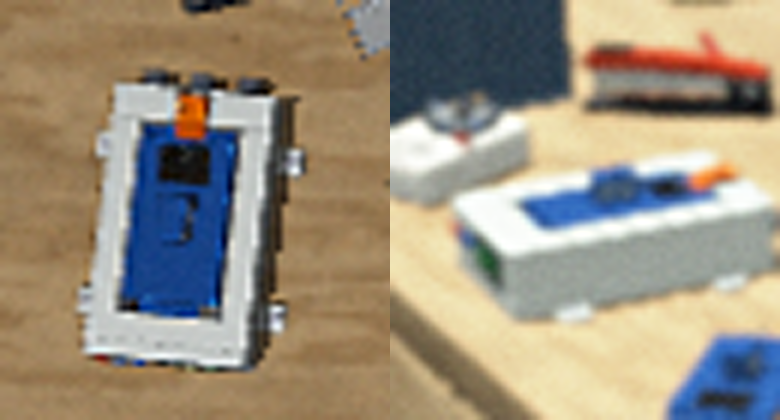

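The picture shows the cover flat and flush in the bay at (180,220), with the orange catch at (192,118) over its rear edge. The lip is under the bridge at (170,315), and the neighbouring things in view haven't moved. I'll hand it in.

```bash
python3 -c "
from station import r
print(r.sign_off())"
```

```text
the job is handed in; nothing more can be done
None
```

The cover is back on the controller and handed in: the lip was bedded on the seal at up to about 8 N, and the rear snapped flat under the orange catch at about 7 N. My final press to check it was flat briefly reached about 17 N, above the 10 N you asked for but under the 25 N limit. It took 19 s, and the other things were left alone.

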